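# Put the milk jar away in the chilled drawer

## Robot

A 6-joint arm with a two-finger parallel gripper is mounted at the origin on the work surface. World frame = base frame: x ahead of the robot, y to its left, z up, the work surface at z = 0. Lengths are in mm, angles in rad, forces in N, time in s.
With the tool pointing down it reaches from about 375 to 925 mm from the base axis. Payload 5.7 kg.
Tool frame: the origin (TCP) lies at the centre of the arm's flange, where the gripper is bolted on; the fingertips stand 182 mm ahead of it and the grasp point (between the pads) lies 163 mm ahead of it; z points along the fingers, y is the line along which they close (so a half turn about z gives the same grasp; the last joint's range is limited). The gripper opens to 88 mm and grips with 3 to 60 N. Pads are 20 mm wide; open, the fingers measure 115 mm over their backs; the gripper's body (75 mm by 178 mm) begins 61 mm behind the grasp point.
Start: joints at [-1.299, 0.359, 1.51, -0, 1.272, -0.115], TCP at [226.324, -555.664, 404.623] pointing down, gripper open.
Joint ranges: [-2.97, 2.97], [-1.01, 2.36], [0.21, 2.38], [-0.96, 4.11], [0.2, 2.71], [-2.98, 2.98]. Speed limits (rad/s): [2.39, 2.39, 3.14, 3.14, 3.14, 3.14].

## Interface

Orientations are given as [roll, pitch, yaw] about the fixed x, y, z axes, in that order (R = Rz(yaw) Ry(pitch) Rx(roll)).
In Python, from plant import env gives the robot as it stands.
- The arm moves only by the tool jog_arm, never from a script. Its argument "rows" is a list of rows, each a list of 3 entries, a list of its own where there are three numbers: the opening, from 0 (shut) to 1 (fully open), then the shift along the tool's x, y, z each as a share of 400 mm, from -1 to 1, then the turn about the tool's z as a share of pi rad, from -1 to 1. In form: [[gripper, [x, y, z], twist], ...]. A call has 1 to 12 rows; each row is the pose to reach, as a shift and turn from the pose commanded when the call began, along the tool's axes at that moment, turning the shorter way round; what a row does not reach only later rows make up. A row lasts 1/12 s, in which the tool goes at most 41.7 mm and 7.16 degrees, less where a joint would pass 70% of its speed; a pose out of reach is approached as far as the arm can. A call with a number of a shift or a turn outside -1 to 1 is refused whole. A call with a gripper value outside its range is refused whole. The fingers move at their own pace and stop on an object; "grip_force" is the grip in N (left out, the last holds). Time passes only in rows, so rows that repeat a pose let the fingers close. It gives the time, the measured TCP pose, the force, the opening and the grip force at its end, in the units of the state.
- env.sense(): the state, without advancing time (a new reading comes with each control period).
- env.grab_frame(name): name is "side" or "top" or "wrist"; returns the picture (480x640x3 uint8, red, green, blue); there is no depth.
- env.camera_params(name): a dict with "vertical_fov" (degrees; the focal length in pixels is half the picture's height over the tangent of half this angle, whatever the lens; pixels are square), "cx", "cy" (the principal point, pixels), "pose" (4x4, takes a point from camera to world coordinates); the wrist camera has in their place "tool_from_camera" (4x4, takes a point from camera to tool coordinates, whose origin is the TCP and whose axes are the flange's). Camera axes: x right, y down, z forward; pixel columns grow to the right and rows downward; lengths in mm; the calibration is good to about 2 mm. A picture is of the moment at which its call begins: read the wrist's pose just before it. camera_params takes no time and is no camera call.
- env.close_job(): hands the job in; it is judged then, once.
Trained networks look in the newest picture that a camera, given by its name, has taken for a name from the list of things; names that differ only in an ending like _2 or _b are one class to them, and where a whole thing is asked for, a point or a joint stands for the part that bears it (a point fixed in the world has none). Each returns a list of dicts, best first, with "conf" (0 to 1); they miss things now and then, are a little off and sometimes report something else, mostly with a low value. They report only what shows in the picture. A call takes as long as a camera call. They do not tell look-alikes from the thing itself.
- env.find_in(camera, name): "bbox" ([left, top, width, height] in pixels, round what is visible of it).
The state is a dict: "time_s": time; "q": joint angles; "joint_vel": joint speeds; "tau": joint torques, N m; "tool_pos": TCP position; "eef_rot": TCP orientation; "wrist_force": force on the tool from outside, world axes, zero at the start; "ft_torque": the same for the moment, N m; "opening": opening from 0.0 (shut) to 1.0 (fully open); "finger_force": force on a finger pad.
Only numpy, scipy, OpenCV 4.12 (cv2) and the standard library are available. Lean on these libraries where they do the work, as an engineer would, in place of code of your own. Each camera call takes 0.05 s, during which the arm holds its last target. There are 200 camera calls.

## Task

Take the squat jar from the white tray and stand it upright in the middle of the bare rubber pad in the open chiller drawer, setting it down gently without dropping it. Then, with the jar let go, slide the drawer fully shut without slamming it. Leave the tall jar and the bottles alone, and keep the jars already in the drawer standing.

Things in the scene. Friction and masses are not known exactly. Their poses are not given: they have to be found in the camera images.
- jar_center (a point): The squat milk jar to put away: creamy white cylinder 48 mm across and 80 mm tall over all, brass-coloured screw lid (47 mm across, top 22 mm), about 0.22 kg. It stands on the white tray beside a taller jar; either may be the nearer one. The point is the jar's centre, 40 mm above its underside; z is its axis.
- pad_top (a point): Dark rubber pad 68 mm (along the drawer) x 88 mm, 6 mm thick, lying loose in the one free pocket of the drawer. The point is the centre of its top face, on which the jar is to stand. The pockets are square, about 100 mm each way, and are divided by low steel walls whose top is 26 mm above the drawer's floor (20 mm above the pad's top). The pad may lie in any of the three pockets.
- drawer_floor (a point): On the upper face of the steel drawer's floor (20 mm above the table), at the centre of the middle of its three pockets (side by side along y, centres 104.5 mm apart). Moves with the drawer. +x points into the chiller (the way the drawer shuts), +y to the left seen from the robot, z up. Walls and dividers rise 26 mm above this point.
- drawer_handle (a point): Centre of the dark steel bar handle on the drawer's front panel: round bar 11 mm thick, 140 mm long along y, 102 mm above the table, 35 mm in front of the panel's outer face. The panel is 15 mm thick, its inner face 50 mm to -x of the pockets' centres, its top 124 mm above the table. Moves with the drawer; same axes as drawer_floor.
- drawer (a joint): How far the drawer is open, in m: 0 is fully shut (panel against the chiller's front), 0.16 is the end stop. Starts open by 0.128 to 0.152. It slides with about 1.5 N of friction and some damping, has no catch and no spring, and stays where it is left.
- chiller: White chilled drawer unit, fixed on the bench: 340 mm wide, 235 mm deep, 132 mm tall. Origin at table height in the middle of its front face; x points into it, y to the left seen from the robot. The opening inside ends 122 mm above the table, so the squat jar on its pad passes under with about 16 mm to spare, a taller one would not.
- stored_a_center (a point): A jar just like the squat one, already standing in a pocket of the drawer, on its floor. Centre of the jar, 40 mm above its underside. Leave it standing.
- stored_b_center (a point): The other jar already standing in the drawer, the same. Leave it standing.
- tall_jar_center (a point): Taller jar on the tray: creamy white, 46 mm across, 128 mm tall, brass-coloured lid. Centre of the jar, 64 mm above its underside. Leave it there.
- tray_mid (a point): White plastic tray, fixed on the bench, 260 x 150 mm (long along its x), 26 mm tall, walls 4 mm, floor 4 mm thick. The point is the centre of its inner floor. The two jars stand on it about 120 mm apart along its x.
- spray_bottle: Pale blue spray bottle with a white head, 66 mm across and 178 mm tall; origin at the centre of its underside. Leave it alone.
- squeeze_bottle: White plastic bottle 54 mm across, 110 mm tall; origin at the centre of its underside. Leave it alone.
There are look-alikes about, which are no part of the job. Leave any orange look-alike of the part that bears jar_center alone. What is shaped like the part that bears stored_a_center but blue or orange is not meant.

How it is judged:
By the outcome, as a careful person would: the job done as asked, in the order asked, and still so for the second after the job is handed in, with the robot touching nothing.
It also fails if it takes over 64 s, if anything falls off the work surface, if the arm or the gripper's body presses on something with over 40 N, if the wrist force passes 120 N, or if a joint passes its speed limit or range.

## Working session

There is one attempt and no reset: what is moved stays moved. The work goes in short steps, Python scripts to look and compute and a tool call to move; the robot and the scene stay as the last step left them, time stands still between calls to the robot, and variables do not carry over. Pictures are saved under pics/ and viewed, at most 10 in all, crops included, and the job is handed in when it is done.

Besides the shell and the picture viewer there is one more tool, called after "Request:" by a JSON object that holds its "fn" and its "kwargs", one argument or row to a line. jog_arm: Moves the arm, as the interface text tells. Its arguments: {"type":"object","properties":{"rows":{"type":"array"},"grip_force":{"type":"number"}},"required":["rows"]}

```bash
mkdir -p pics; cat > h.py <<'E'
import numpy as np, cv2
from plant import env
from scipy.spatial.transform import Rotation as R
def toolT():
    s=env.sense();T=np.eye(4);T[:3,:3]=R.from_euler('xyz',s['eef_rot']).as_matrix();T[:3,3]=s['tool_pos'];return T
def cam(n):
    p=env.camera_params(n);f=240/np.tan(np.radians(p['vertical_fov'])/2)
    P=np.array(p['pose']) if 'pose' in p else toolT()@np.array(p['tool_from_camera'])
    return p,f,P
def unproj(c,u,v,z):
    p,f,P=c;d=P[:3,:3]@np.array([(u-p['cx'])/f,(v-p['cy'])/f,1]);o=P[:3,3];return o+d*(z-o[2])/d[2]
def proj(c,X):
    p,f,P=c;q=P[:3,:3].T@(np.asarray(X)-P[:3,3]);return np.array([p['cx']+f*q[0]/q[2],p['cy']+f*q[1]/q[2]])
def grab(n,fn=None):
    c=cam(n);im=env.grab_frame(n)
    if fn: cv2.imwrite('pics/'+fn,cv2.cvtColor(im,cv2.COLOR_RGB2BGR))
    return c,im
E
python3 - <<'E'
from h import *
for n in ('top','side'):
    c,im=grab(n,n+'1.png');print(c[0],c[1])
    for k in ['jar_center','tall_jar_center','stored_a_center','pad_top','drawer_handle','tray_mid']:
        try:
            for r in env.find_in(n,k): print(n,k,np.round(r['bbox']),round(r['conf'],2))
        except Exception as e: print(k,e)
print(env.sense())
E
```

```text
{'vertical_fov': 57.84759254837142, 'cx': 322.40530586787247, 'cy': 243.03525104710545, 'pose': array([[ 2.42436894e-02, -9.83475714e-01,  1.79409488e-01,
         3.79954375e+02],
       [-9.99685789e-01, -2.49929741e-02, -1.91690725e-03,
         1.17239931e+02],
       [ 6.36920842e-03, -1.79306643e-01, -9.83772617e-01,
         9.85886087e+02],
       [ 0.00000000e+00,  0.00000000e+00,  0.00000000e+00,
         1.00000000e+00]])} 434.3327990829215
top jar_center [270. 339.  28.  23.] 0.94
top jar_center [236. 275.  30.  25.] 0.81
top jar_center [304. 268.  23.  25.] 0.77
top tall_jar_center [221. 210.  33.  35.] 0.84
top stored_a_center [303. 227.  21.  23.] 0.98
top stored_a_center [357. 227.  24.  24.] 0.77
top stored_a_center [342. 305.  27.  24.] 0.67
top pad_top [438. 243.  44.  35.] 0.92
top drawer_handle [337. 188. 168. 115.] 0.95
{'vertical_fov': 56.79025969815301, 'cx': 320.46586403817844, 'cy': 239.84280268566812, 'pose': array([[-8.77315732e-01, -2.30385293e-01,  4.20998484e-01,
         1.05196939e+02],
       [-4.79834733e-01,  4.05183582e-01, -7.78193353e-01,
      
[... 728 characters left out ...]
 123.  77.] 0.49
{'time_s': 0.7, 'q': array([-1.29912929e+00,  3.58761066e-01,  1.51040366e+00,  7.17016091e-06,
        1.27250063e+00, -1.15111574e-01]), 'joint_vel': array([-0.0006745 , -0.00021321, -0.00086752, -0.00025364,  0.00068723,
       -0.00099273]), 'tau': array([-2.01943512e-03, -5.15179968e+01, -2.71078259e+01,  6.75201206e-02,
        2.45937996e-02, -7.92483178e-06]), 'tool_pos': array([ 226.30677013, -555.66391984,  404.64458462]), 'eef_rot': array([-3.14152122e+00, -1.51582852e-05,  3.86776502e-01]), 'wrist_force': array([ 0.27615318, -0.57581707,  0.36439474]), 'ft_torque': array([ 0.08202365, -0.01264863,  0.04249432]), 'finger_force': 0.0, 'opening': 1.0018046046985103}
```

View pics/top1.png

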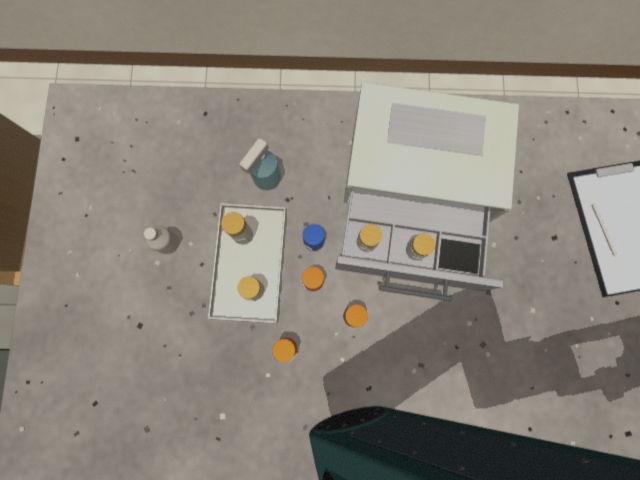

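View pics/side1.png

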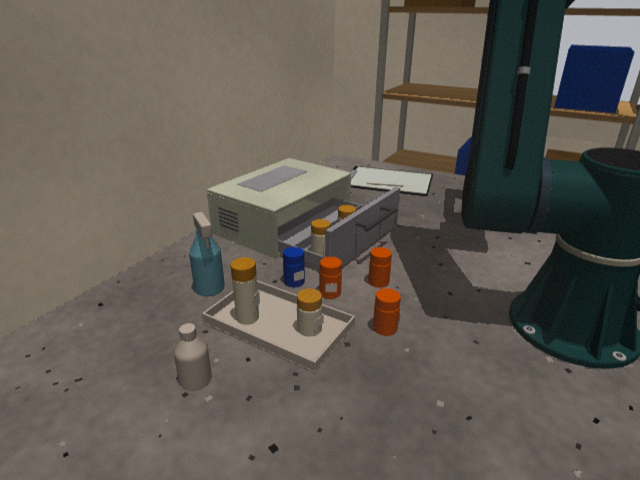

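The top view shows the jar on the tray at (249,288) with the tall one at (233,223). The stored jars are at (370,236) and (423,245) and the bare pad is at (459,257). In the side view the squat jar is at (309,313).

What could be mistaken for the squat jar (top view): orange at (284,350), (313,278) and (356,316), blue at (313,237), the tall jar at (233,223), and the stored jars. I choose (249,288): cream body, brass lid, on the tray.

```bash
python3 - <<'E'
from h import *
c=cam('top');im=cv2.imread('pics/top1.png');hsv=cv2.cvtColor(im,cv2.COLOR_BGR2HSV)
def blob(u,v,lo,hi,r=20):
    m=cv2.inRange(hsv,np.array(lo),np.array(hi));M=np.zeros_like(m);M[v-r:v+r,u-r:u+r]=m[v-r:v+r,u-r:u+r]
    n,l,s,ce=cv2.connectedComponentsWithStats(M);i=1+s[1:,4].argmax();return ce[i],s[i]
for nm,u,v,z in (('jar',249,288,84),('tall',233,223,132),('sa',370,236,100),('sb',423,245,100)):
    ce,s=blob(u,v,(8,120,80),(35,255,255));print(nm,ce,s,unproj(c,*ce,z-4).round(1))
ce,s=blob(459,257,(0,0,0),(180,255,45),28);print('pad',ce,s,unproj(c,*ce,26).round(1))
for nm,u,v,z in (('hL',380,289,102),('hR',452,298,102),('pL',337,268,124),('pR',502,287,124),('chL',347,187,132),('chR',507,210,132),('trNW',222,205,26),('trNE',285,208,26),('trSW',210,318,26),('trSE',277,321,26)): print(nm,unproj(c,u,v,z).round(1))
crop=cv2.vconcat([cv2.resize(im[180:310,200:330],(520,520),interpolation=cv2.INTER_CUBIC)]);crop2=cv2.resize(im[180:310,330:510],(720,520),interpolation=cv2.INTER_CUBIC)
cv2.imwrite('pics/c1.png',crop);cv2.imwrite('pics/c2.png',crop2)
s=cv2.imread('pics/side1.png');cv2.imwrite('pics/c3.png',cv2.resize(s[235:370,200:410],None,fx=3.5,fy=3.5))
print(env.camera_params('wrist'))
E
```

```text
jar [248.65135135 287.16486486] [238 277  22  21 370] [448.  266.5  80. ]
tall [232.6375 223.3575] [221 213  24  22 400] [572.2 298.  128. ]
sa [369.89071038 235.30874317] [359 225  22  22 366] [561.2  16.6  96. ]
sb [423.20215633 244.23450135] [413 234  22  22 371] [545.  -94.6  96. ]
pad [467. 268.] [467 268   1   1   1] [ 506.7 -208.1   26. ]
hL [449.2  -3.7 102. ]
hR [ 434.7 -149.7  102. ]
pL [487.2  85.2 124. ]
pR [ 457.5 -243.1  124. ]
chL [653.5  68.1 132. ]
chR [ 613.4 -257.8  132. ]
trNW [637.3 346.3  26. ]
trNE [634.  202.5  26. ]
trSW [383.2 355.7  26. ]
trSE [380.3 209.9  26. ]
{'vertical_fov': 59.16766654178191, 'cx': 318.57650527361733, 'cy': 234.98730241608516, 'tool_from_camera': array([[ 2.59639125e-04, -9.64569527e-01, -2.63828656e-01,
         7.07508128e+01],
       [ 9.99999791e-01,  9.40970734e-05,  6.40096887e-04,
        -1.00790937e+00],
       [-5.92592447e-04, -2.63828767e-01,  9.64569350e-01,
         1.92802902e+01],
       [ 0.00000000e+00,  0.00000000e+00,  0.00000000e+00,
         1.00000000e+00]])}
```

View pics/c3.png

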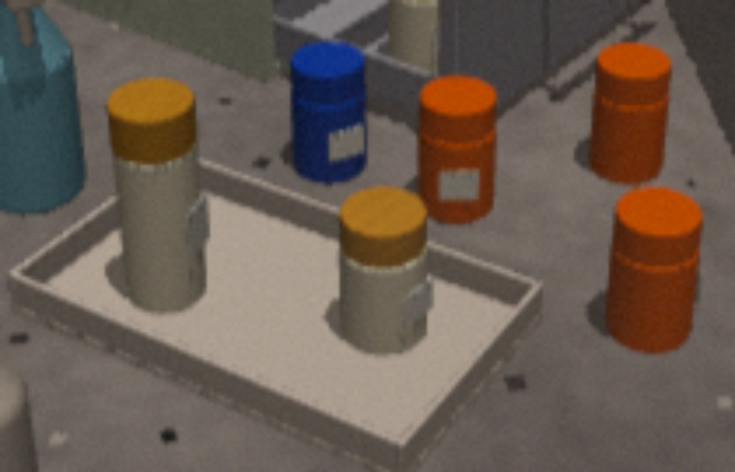

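View pics/c2.png

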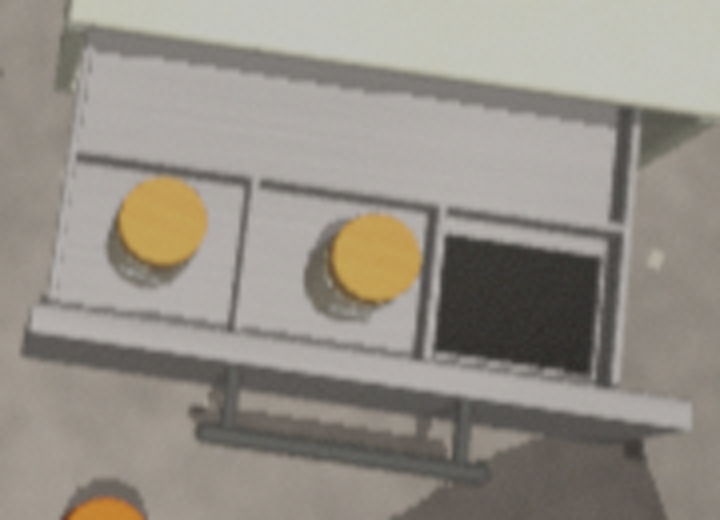

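The crops confirm it: the cream squat jar with the brass lid stands on the tray, the orange and blue ones are off it, and the black pad fills the right pocket. I'm moving over the drawer for a wrist view.

Request:
{"fn": "jog_arm", "kwargs": {
  "rows": [
    [1,[0.86,-0.665,0],0.157],
    [1,[0.86,-0.665,0],0.157],
    [1,[0.86,-0.665,0],0.157],
    [1,[0.86,-0.665,0],0.157],
    [1,[0.86,-0.665,0],0.157],
    [1,[0.86,-0.665,0],0.157],
    [1,[0.86,-0.665,0],0.157],
    [1,[0.86,-0.665,0],0.157],
    [1,[0.86,-0.665,0],0.157],
    [1,[0.86,-0.665,0],0.157],
    [1,[0.86,-0.665,0],0.157],
    [1,[0.86,-0.665,0],0.157]
  ]
}}

```text
time_s: 1.7
tool_pos: [445.9, -176.3, 404.9]
eef_rot: [-3.14, -0.001, -0.102]
wrist_force: [-0.8, -0.1, 0.5]
opening: 1.003
finger_force: 0.0
```

Request:
{"fn": "jog_arm", "kwargs": {
  "rows": [
    [1,[0,0,0],0],
    [1,[0,0,0],0],
    [1,[0,0,0],0]
  ]
}}

```text
time_s: 1.95
tool_pos: [444.1, -180.6, 404.7]
eef_rot: [3.141, 0.0, -0.108]
wrist_force: [0.1, -0.6, 0.1]
opening: 0.996
finger_force: 0.0
```

```bash
python3 - <<'E'
from h import *
s=env.sense();print(s['time_s'],s['tool_pos'],s['eef_rot'],s['q'])
c,im=grab('wrist','w1.png')
t=cam('top')
for u,v in ((441.7,239.2),(480.5,243.7),(478,273),(438.7,268.7)): print(unproj(t,u,v,26).round(1))
for r in env.find_in('wrist','pad_top')+env.find_in('wrist','drawer_handle'): print(r)
E
```

```text
1.95 [ 444.14900696 -180.61905733  404.67125148] [ 3.14118229e+00  1.91131957e-04 -1.07676887e-01] [-5.30246642e-01  1.84532863e-01  1.76123817e+00 -4.86447791e-04
  1.19582769e+00  1.14840469e+00]
[ 570.6 -153.2   26. ]
[ 562.5 -240.5   26. ]
[ 496.1 -232.2   26. ]
[ 503.5 -144.9   26. ]
{'bbox': [269.5, 44.5, 112.2, 96.0], 'conf': 0.86}
{'bbox': [0.5, 0.0, 418.9, 254.8], 'conf': 0.92}
```

View pics/w1.png

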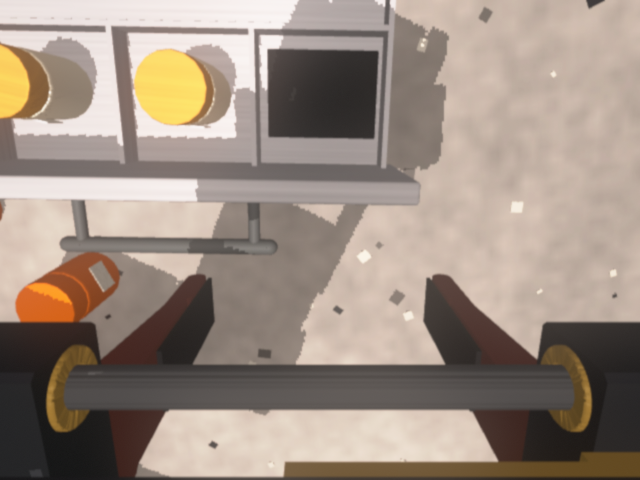

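The pad spans about (268–379, 50–137), the stored jars sit to its left, and the handle bar runs from (67,243) to (271,247). An orange jar at (65,290) stands just in front of the handle's left end.

```bash
python3 - <<'E'
from h import *
c=cam('wrist');im=cv2.imread('pics/w1.png')
g=cv2.cvtColor(im,cv2.COLOR_BGR2GRAY);m=np.zeros_like(g);m[42:150,255:388]=(g[42:150,255:388]<50)*255
m=cv2.morphologyEx(m,cv2.MORPH_OPEN,np.ones((9,9)))
cn=max(cv2.findContours(m,0,2)[0],key=cv2.contourArea)
W=np.array([unproj(c,*p[0],26)[:2] for p in cn],np.float32);r=cv2.minAreaRect(W);print('pad',r)
for nm,u,v,z in (('hL',67,243,104),('hR',271,247,104),('pL',0,201,124),('pR',417,203,124),('sb',173,87,100),('orange',45,305,80)): print(nm,unproj(c,u,v,z).round(1))
for nm,a,b in (('back wall',(0,22),(380,36)),('front in',(20,160),(250,165))):
    d=unproj(c,*a,46)-unproj(c,*b,46);print(nm,-np.degrees(np.arctan2(d[0],d[1])))
t=cam('top');print('orange top',unproj(t,356,315,80),unproj(t,313,277,80))
E
```

```text
pad ((530.5220336914062, -207.59353637695312), (55.525634765625, 63.21164321899414), 83.3558349609375)
hL [450.8  -5.7 104. ]
hR [ 432.6 -146.   104. ]
pL [486.7  15.8 124. ]
pR [ 457.1 -244.1  124. ]
sb [544.  -97.8 100. ]
orange [397.7  40.3  80. ]
back wall -8.12696553176259
front in -7.432804977925735
orange top [396.34836653  42.67433493  80.        ] [472.52521404 133.37673532  80.        ]
```

```bash
python3 - <<'E'
from h import *
c=cam('wrist');g=cv2.imread('pics/w1.png',0)
print(g[95,255:390:3]);print(g[40:145:3,320])
m=np.zeros_like(g);m[40:146,262:386]=(g[40:146,262:386]<75)*255
m=cv2.morphologyEx(m,cv2.MORPH_OPEN,np.ones((15,15)))
cn=max(cv2.findContours(m,0,2)[0],key=cv2.contourArea);print(cv2.boundingRect(cn))
W=np.array([unproj(c,*p[0],26)[:2] for p in cn],np.float32);print('pad',cv2.minAreaRect(W))
for p in ((268,50),(379,49),(377,137),(270,138)):print(unproj(c,*p,26).round(1))
E
```

```text
[131 110 163 164 132  66  66  63  62  60  59  57  63  60  53  51  51  49
  49  46  46  46  46  45  44  43  42  43  42  43  42  41  42  42  43  42
  42  43  43  44  59 161  96 111 168]
[169 173 171 129  58  56  55  54  52  52  51  50  49  48  48  48  47  45
  45  45  45  44  45  44  45  45  45  46  47  47  47  48  52 151 157]
(269, 51, 108, 87)
pad ((533.0639038085938, -192.9092559814453), (86.38810729980469, 66.4412841796875), 82.82319641113281)
[ 570.8 -154.2   26. ]
[ 562.1 -241.1   26. ]
[ 494.9 -234.7   26. ]
[ 503.7 -146.5   26. ]
```

Request:
{"fn": "jog_arm", "kwargs": {
  "rows": [
    [1,[-0.1,-1,0],0],
    [1,[-0.1,-1,0],0],
    [1,[-0.1,-1,0],0],
    [1,[-0.1,-1,0],0],
    [1,[-0.1,-1,0],0],
    [1,[-0.1,-1,0],0],
    [1,[-0.1,-1,0],0],
    [1,[-0.1,-1,0],0],
    [1,[-0.1,-1,0],0],
    [1,[-0.1,-1,0],0],
    [1,[-0.1,-1,0],0],
    [1,[-0.1,-1,0],0]
  ]
}}

```text
time_s: 3.1
tool_pos: [447.4, 223.0, 404.5]
eef_rot: [3.141, 0.0, -0.104]
wrist_force: [-0.8, -1.2, 0.1]
opening: 1.001
finger_force: 0.0
```

Request:
{"fn": "jog_arm", "kwargs": {
  "rows": [
    [1,[-0.06,-0.11,0.1],0],
    [1,[-0.06,-0.11,0.1],0],
    [1,[-0.06,-0.11,0.1],0],
    [1,[-0.06,-0.11,0.1],0],
    [1,[-0.06,-0.11,0.1],0]
  ]
}}

```text
time_s: 3.52
tool_pos: [428.8, 267.3, 365.2]
eef_rot: [3.141, -0.001, -0.107]
wrist_force: [0.2, -0.6, -0.4]
opening: 1.001
finger_force: 0.0
```

```bash
python3 - <<'E'
from h import *
s=env.sense();print(s['time_s'],s['tool_pos'],s['eef_rot'],s['q'])
c,im=grab('wrist','w2.png');print(proj(c,[448,266.5,80]))
for r in env.find_in('wrist','jar_center'): print(r,unproj(c,r['bbox'][0]+r['bbox'][2]/2,r['bbox'][1]+r['bbox'][3]/2,84))
E
```

```text
3.5167 [428.84611364 267.3484123  365.24238745] [ 3.14115803e+00 -7.43522006e-04 -1.07457887e-01] [ 4.20990654e-01  2.65877766e-01  1.76052208e+00 -8.35609305e-04
  1.11476998e+00  2.09961286e+00]
[316.68174469 203.03653332]
{'bbox': [446.2, 104.8, 118.3, 80.4], 'conf': 0.79} [472.07635568 148.60207664  84.        ]
{'bbox': [392.2, 293.9, 54.4, 69.3], 'conf': 0.77} [354.60114688 206.00144121  84.        ]
{'bbox': [281.7, 159.1, 68.2, 80.9], 'conf': 0.62} [451.03563299 266.71221476  84.        ]
```

View pics/w2.png

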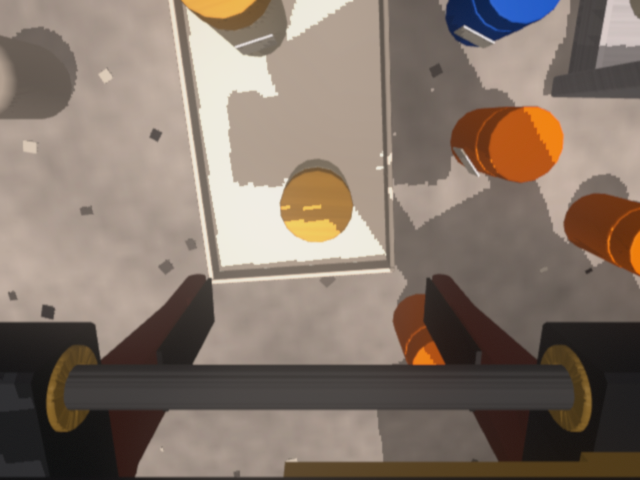

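The brass lid of the jar on the tray is at (316,206), centred between the fingers, with nothing in their way. I'm going down to grasp it.

Request:
{"fn": "jog_arm", "kwargs": {
  "rows": [
    [1,[0.045,-0.003,0],0],
    [1,[0.045,-0.003,0.08],0],
    [1,[0.045,-0.003,0.16],0],
    [1,[0.045,-0.003,0.22],0],
    [1,[0.045,-0.003,0.28],0],
    [1,[0.045,-0.003,0.32],0],
    [1,[0.045,-0.003,0.34],0],
    [1,[0.045,-0.003,0.34],0],
    [1,[0.045,-0.003,0.34],0]
  ]
}}

```text
time_s: 4.37
tool_pos: [446.8, 267.7, 229.3]
eef_rot: [-3.141, -0.001, -0.107]
wrist_force: [1.1, 0.2, 1.3]
opening: 1.001
finger_force: 0.0
```

Request:
{"fn": "jog_arm", "kwargs": {
  "rows": [
    [0.4,[0,0,0],0],
    [0.4,[0,0,0],0],
    [0.4,[0,0,0],0],
    [0.4,[0,0,0],0],
    [0.4,[0,0,0],0],
    [0.4,[0,0,0],0],
    [0.4,[0,0,0],0],
    [0.4,[0,0,0],0],
    [0.4,[0,0,0],0],
    [0.4,[0,0,0],0]
  ],
  "grip_force": 15
}}

```text
time_s: 5.2
tool_pos: [446.1, 268.0, 228.9]
eef_rot: [-3.142, -0.0, -0.106]
wrist_force: [-1.4, -1.0, 4.7]
opening: 0.539
finger_force: 15.0
```

Request:
{"fn": "jog_arm", "kwargs": {
  "rows": [
    [0.4,[0,0,-0.02],0],
    [0.4,[0,0,-0.06],0],
    [0.4,[0,0,-0.12],0],
    [0.4,[0,0,-0.2],0],
    [0.4,[0,0,-0.28],0],
    [0.4,[0,0,-0.35],0],
    [0.4,[0,0,-0.39],0],
    [0.4,[0,0,-0.4],0],
    [0.4,[0,0,-0.4],0]
  ],
  "grip_force": 20
}}

```text
time_s: 5.95
tool_pos: [446.2, 268.1, 389.7]
eef_rot: [-3.14, -0.002, -0.106]
wrist_force: [0.9, -0.5, -2.8]
opening: 0.539
finger_force: 20.0
```

```bash
python3 - <<'E'
from h import *
s=env.sense();print(s['tool_pos'],s['eef_rot'],s['wrist_force'],s['opening'],s['finger_force'])
c,im=grab('side','s2.png');cv2.imwrite('pics/s2c.png',cv2.cvtColor(im[100:400,150:450],cv2.COLOR_RGB2BGR))
print(proj(c,[446,268,330]))
E
```

```text
[446.2008625  268.14709181 389.74665408] [-3.14019750e+00 -1.93458730e-03 -1.06383444e-01] [ 0.92644415 -0.49774434 -2.78971504] 0.5386884588984057 19.999632239341736
[308.76031172 167.22285011]
```

View pics/s2c.png

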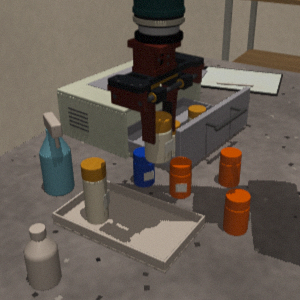

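The jar hangs upright in the gripper and the tray keeps only the tall jar. I'm carrying it over the pad.

Request:
{"fn": "jog_arm", "kwargs": {
  "rows": [
    [0.4,[0.012,0.04,0],0],
    [0.4,[0.036,0.12,0],0],
    [0.4,[0.066,0.22,0],0],
    [0.4,[0.096,0.32,0],0],
    [0.4,[0.126,0.42,0],0],
    [0.4,[0.156,0.52,0],0],
    [0.4,[0.186,0.62,0],0],
    [0.4,[0.216,0.72,0],0],
    [0.4,[0.24,0.8,0],0],
    [0.4,[0.258,0.86,0],0],
    [0.4,[0.27,0.9,0],0],
    [0.4,[0.27,0.9,0],0]
  ]
}}

```text
time_s: 7.0
tool_pos: [515.4, -104.5, 386.5]
eef_rot: [3.141, 0.003, -0.11]
wrist_force: [0.4, -0.1, -1.8]
opening: 0.541
finger_force: 20.0
```

Request:
{"fn": "jog_arm", "kwargs": {
  "rows": [
    [0.4,[0.014,0.045,0],0.0064],
    [0.4,[0.035,0.11,0],0.0064],
    [0.4,[0.055,0.175,0],0.0064],
    [0.4,[0.065,0.212,0],0.0064],
    [0.4,[0.0685,0.2225,0],0.0064],
    [0.4,[0.0685,0.2225,0],0.0064],
    [0.4,[0.0685,0.2225,0],0.0064]
  ]
}}

```text
time_s: 7.58
tool_pos: [532.5, -191.7, 387.8]
eef_rot: [-3.14, 0.002, -0.127]
wrist_force: [-0.4, 0.4, -2.8]
opening: 0.54
finger_force: 20.0
```

```bash
python3 - <<'E'
from h import *
s=env.sense();print(s['tool_pos'],s['eef_rot'],s['opening'])
c,im=grab('wrist','w3.png')
t,im2=grab('top','top3.png')
print(proj(c,[533,-193,26]),proj(c,toolT()@[0,0,163+62,1] @ np.eye(4)[:,:3]))
E
```

```text
[ 532.54498205 -191.67034894  387.79729822] [-3.13982755e+00  2.18391392e-03 -1.26697657e-01] 0.5399410107290304
[320.96671524 206.24249405] [318.39414144 261.59506708]
```

View pics/w3.png

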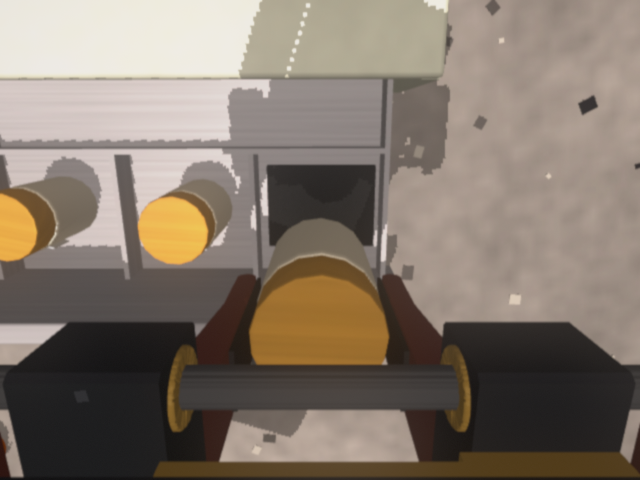

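The jar is lined up with the pad (centre near (321,206)) and the pocket is clear. I'm lowering it.

Request:
{"fn": "jog_arm", "kwargs": {
  "rows": [
    [0.4,[0.001,0.003,0.03],0],
    [0.4,[0.001,0.003,0.09],0],
    [0.4,[0.001,0.003,0.15],0],
    [0.4,[0.001,0.003,0.21],0],
    [0.4,[0.001,0.003,0.26],0],
    [0.4,[0.001,0.003,0.295],0],
    [0.4,[0.001,0.003,0.312],0],
    [0.4,[0.001,0.003,0.32],0],
    [0.4,[0.001,0.003,0.325],0],
    [0.4,[0.001,0.003,0.325],0],
    [0.4,[0.001,0.003,0.325],0]
  ]
}}

```text
time_s: 8.6
tool_pos: [533.7, -194.1, 259.6]
eef_rot: [3.141, -0.002, -0.126]
wrist_force: [-0.6, 0.6, -2.4]
opening: 0.543
finger_force: 20.0
```

Request:
{"fn": "jog_arm", "kwargs": {
  "rows": [
    [0.4,[0,0,0.001],0],
    [0.4,[0,0,0.0025],0],
    [0.4,[0,0,0.004],0],
    [0.4,[0,0,0.0055],0],
    [0.4,[0,0,0.007],0],
    [0.4,[0,0,0.0085],0],
    [0.4,[0,0,0.0085],0],
    [0.4,[0,0,0.0085],0]
  ]
}}

```text
time_s: 9.27
tool_pos: [533.3, -194.1, 255.2]
eef_rot: [-3.141, 0.0, -0.127]
wrist_force: [0.3, -0.4, -3.3]
opening: 0.54
finger_force: 20.0
```

Request:
{"fn": "jog_arm", "kwargs": {
  "rows": [
    [0.4,[0,0,0.0015],0],
    [0.4,[0,0,0.003],0],
    [0.4,[0,0,0.0045],0],
    [0.4,[0,0,0.006],0],
    [0.4,[0,0,0.0075],0],
    [0.4,[0,0,0.0075],0],
    [0.4,[0,0,0.0075],0]
  ]
}}

```text
time_s: 9.85
tool_pos: [533.3, -194.0, 252.2]
eef_rot: [-3.141, 0.0, -0.127]
wrist_force: [0.6, -0.5, -3.0]
opening: 0.537
finger_force: 20.0
```

Request:
{"fn": "jog_arm", "kwargs": {
  "rows": [
    [0.4,[0,0,0.001],0],
    [0.4,[0,0,0.002],0],
    [0.4,[0,0,0.002],0],
    [0.4,[0,0,0.002],0]
  ]
}}

```text
time_s: 10.18
tool_pos: [533.3, -194.0, 251.4]
eef_rot: [-3.141, 0.0, -0.127]
wrist_force: [0.0, -0.1, -3.1]
opening: 0.541
finger_force: 20.0
```

Request:
{"fn": "jog_arm", "kwargs": {
  "rows": [
    [0.4,[0,0,0.001],0],
    [0.4,[0,0,0.002],0],
    [0.4,[0,0,0.002],0],
    [0.4,[0,0,0.002],0]
  ]
}}

```text
time_s: 10.52
tool_pos: [533.3, -194.1, 250.9]
eef_rot: [3.142, -0.0, -0.126]
wrist_force: [0.2, -0.3, 0.9]
opening: 0.543
finger_force: 20.0
```

Request:
{"fn": "jog_arm", "kwargs": {
  "rows": [
    [0.4,[0,0,0.001],0],
    [0.4,[0,0,0.002],0],
    [0.4,[0,0,0.002],0],
    [0.4,[0,0,0.002],0]
  ]
}}

```text
time_s: 10.85
tool_pos: [533.8, -194.1, 250.8]
eef_rot: [3.141, -0.002, -0.127]
wrist_force: [-1.0, 1.3, 7.6]
opening: 0.542
finger_force: 20.0
```

The jar is on the pad, so I'm letting go and lifting away.

Request:
{"fn": "jog_arm", "kwargs": {
  "rows": [
    [0.57,[0,0,-0.001],0],
    [0.6,[0,0,-0.001],0],
    [0.65,[0,0,-0.001],0],
    [0.7,[0,0,-0.001],0],
    [0.75,[0,0,-0.001],0],
    [0.8,[0,0,-0.001],0],
    [0.8,[0,0,-0.001],0],
    [0.8,[0,0,-0.001],0]
  ]
}}

```text
time_s: 11.52
tool_pos: [533.3, -194.1, 250.2]
eef_rot: [-3.141, 0.0, -0.127]
wrist_force: [0.5, 0.7, 0.2]
opening: 0.796
finger_force: 0.0
```

Request:
{"fn": "jog_arm", "kwargs": {
  "rows": [
    [0.8,[0,0,-0.02],0],
    [0.8,[0,0,-0.06],0],
    [0.8,[0,0,-0.12],0],
    [0.8,[0,0,-0.2],0],
    [0.8,[0,0,-0.28],0],
    [0.8,[0,0,-0.33],0],
    [0.8,[0,0,-0.35],0],
    [0.8,[0,0,-0.35],0]
  ]
}}

```text
time_s: 12.18
tool_pos: [533.9, -194.3, 392.8]
eef_rot: [3.14, -0.005, -0.126]
wrist_force: [0.5, 0.4, -0.1]
opening: 0.796
finger_force: 0.0
```

```bash
python3 - <<'E'
from h import *
s=env.sense();print(s['tool_pos'],s['eef_rot'],s['wrist_force'],s['opening'])
c,im=grab('wrist','w4.png');print('expected lid',proj(c,[533,-193,106]))
E
```

```text
[ 533.88524977 -194.32497651  392.82511407] [ 3.1400488  -0.00458035 -0.12648312] [ 0.45994211  0.44898015 -0.05594259] 0.795623985193067
expected lid [316.20222097 234.52809752]
```

View pics/w4.png

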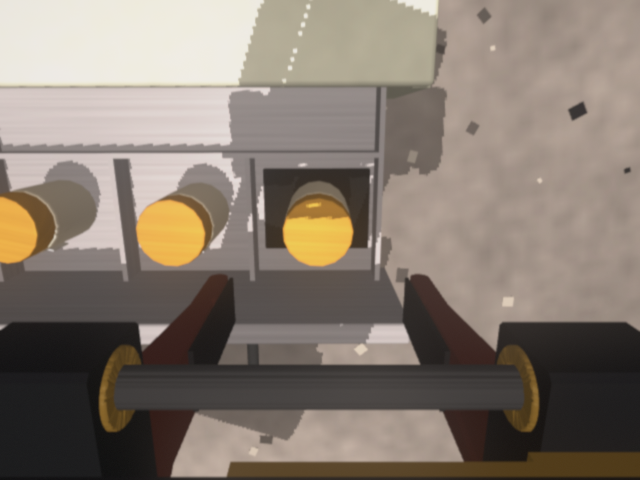

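The jar stands upright in the middle of the pad, with its lid at (318,231), and the stored jars are undisturbed. Next I close the fingers and move in front of the handle.

Request:
{"fn": "jog_arm", "kwargs": {
  "rows": [
    [0,[-0.08,-0.06,0],0],
    [0,[-0.16,-0.124,0],0],
    [0,[-0.24,-0.186,0],0],
    [0,[-0.32,-0.248,0],0],
    [0,[-0.341,-0.264,0],0],
    [0,[-0.341,-0.264,0],0],
    [0,[-0.341,-0.264,0.07],0],
    [0,[-0.341,-0.264,0.15],0],
    [0,[-0.341,-0.264,0.23],0],
    [0,[-0.341,-0.264,0.28],0],
    [0,[-0.341,-0.264,0.3075],0],
    [0,[-0.341,-0.264,0.3075],0]
  ]
}}

```text
time_s: 13.23
tool_pos: [411.2, -72.6, 264.2]
eef_rot: [-3.141, 0.005, -0.127]
wrist_force: [0.2, 0.0, 0.2]
opening: 0.008
finger_force: 0.0
```

Request:
{"fn": "jog_arm", "kwargs": {
  "rows": [
    [0,[0.006,0,0],0],
    [0,[0.012,0,0],0],
    [0,[0.018,0,0],0],
    [0,[0.024,0,0],0],
    [0,[0.03,0,0],0],
    [0,[0.036,0,0],0],
    [0,[0.042,0,0],0],
    [0,[0.048,0,0],0],
    [0,[0.054,0,0],0],
    [0,[0.06,0,0],0]
  ]
}}

```text
time_s: 14.07
tool_pos: [435.1, -75.0, 267.2]
eef_rot: [-3.141, 0.001, -0.126]
wrist_force: [-1.7, 1.2, 0.2]
opening: 0.002
finger_force: 0.8
```

Request:
{"fn": "jog_arm", "kwargs": {
  "rows": [
    [0,[0.008,0,0],0],
    [0,[0.016,0,0],0],
    [0,[0.025,0,0],0],
    [0,[0.034,0,0],0],
    [0,[0.043,0,0],0],
    [0,[0.052,0,0],0],
    [0,[0.061,0,0],0],
    [0,[0.07,0,0],0],
    [0,[0.079,0,0],0],
    [0,[0.088,0,0],0],
    [0,[0.097,0,0],0],
    [0,[0.106,0,0],0]
  ]
}}

```text
time_s: 15.07
tool_pos: [477.5, -80.5, 267.2]
eef_rot: [-3.141, 0.0, -0.127]
wrist_force: [-1.6, 1.7, 0.6]
opening: 0.007
finger_force: 0.9
```

Request:
{"fn": "jog_arm", "kwargs": {
  "rows": [
    [0,[0.009,0,0],0],
    [0,[0.018,0,0],0],
    [0,[0.027,0,0],0],
    [0,[0.036,0,0],0],
    [0,[0.045,0,0],0],
    [0,[0.054,0,0],0],
    [0,[0.062,0,0],0],
    [0,[0.07,0,0],0],
    [0,[0.078,0,0],0],
    [0,[0.085,0,0],0],
    [0,[0.092,0,0],0],
    [0,[0.098,0,0],0]
  ]
}}

```text
time_s: 16.07
tool_pos: [516.4, -85.5, 267.3]
eef_rot: [-3.142, -0.0, -0.127]
wrist_force: [-1.6, 1.2, -0.8]
opening: 0.005
finger_force: 0.8
```

```bash
python3 - <<'E'
from h import *
s=env.sense();print(s['tool_pos'],s['eef_rot'],s['wrist_force'],s['opening'])
c,im=grab('wrist','w5.png');c,im=grab('top','top5.png')
cv2.imwrite('pics/c5.png',cv2.cvtColor(cv2.resize(im[150:310,320:520],None,fx=3,fy=3),cv2.COLOR_RGB2BGR))
E
```

```text
[516.41500279 -85.49075305 267.26917671] [-3.14152611e+00 -1.31162476e-04 -1.26560394e-01] [-1.64911153  1.22282245 -0.82688256] 0.004926676826470684
```

View pics/w5.png

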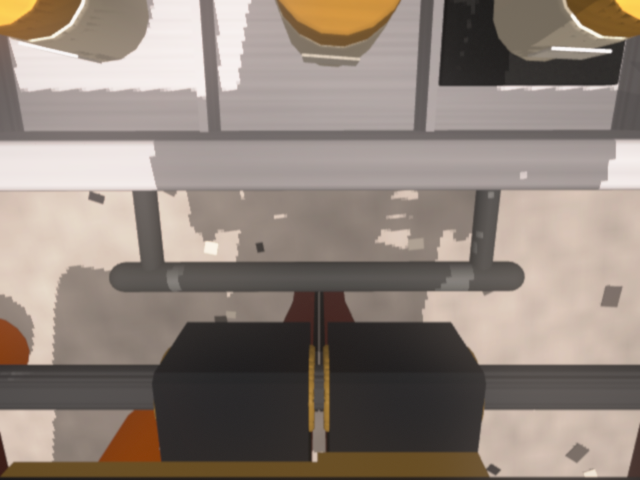

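The drawer is partly in and all the jars are upright. The fingers are pushing the bar at its middle (318,277). I'm continuing more slowly until the stop.

Request:
{"fn": "jog_arm", "kwargs": {
  "rows": [
    [0,[0.006,0,0],0],
    [0,[0.012,0,0],0],
    [0,[0.018,0,0],0],
    [0,[0.024,0,0],0],
    [0,[0.029,0,0],0],
    [0,[0.034,0,0],0],
    [0,[0.039,0,0],0],
    [0,[0.044,0,0],0],
    [0,[0.049,0,0],0],
    [0,[0.053,0,0],0],
    [0,[0.057,0,0],0],
    [0,[0.06,0,0],0]
  ]
}}

```text
time_s: 17.17
tool_pos: [540.1, -88.5, 267.2]
eef_rot: [-3.141, 0.0, -0.127]
wrist_force: [-2.0, -0.6, 0.7]
opening: 0.006
finger_force: 0.8
```

```bash
python3 - <<'E'
from h import *
s=env.sense();print(s['tool_pos'],s['wrist_force'])
p=env.camera_params('wrist');f=240/np.tan(np.radians(p['vertical_fov'])/2)
T=np.eye(4);T[:3,:3]=R.from_euler('xyz',[3.14,-.00458,-.1265]).as_matrix();T[:3,3]=[533.9,-194.3,392.8]
c=(p,f,T@p['tool_from_camera'])
ax=np.array([.992,-.126,0])
g=cv2.imread('pics/w4.png',0);print(g[78:96,150])
e=[unproj(c,u,86,132) for u in (100,400)];print(e,[q@ax for q in e])
print('bar now s',s['tool_pos']@ax+15.5,'shut bar s ~',np.mean([q@ax for q in e])-50)
E
```

```text
[540.06732815 -88.482896   267.22909969] [-2.02274674 -0.55553629  0.656618  ]
[235 235 235 234 230 224 214 188 163 169 192 202 205 206 208 208 209 210]
[array([637.11265916, -88.60306318, 132.        ]), array([ 616.70660964, -249.56098979,  132.        ])] [np.float64(643.1797438424047), np.float64(643.2176414718729)]
bar now s 562.3956344245494 shut bar s ~ 593.1986926571387
```

Request:
{"fn": "jog_arm", "kwargs": {
  "rows": [
    [0,[0.005,0,0],0],
    [0,[0.01,0,0],0],
    [0,[0.015,0,0],0],
    [0,[0.02,0,0],0],
    [0,[0.025,0,0],0],
    [0,[0.03,0,0],0],
    [0,[0.035,0,0],0],
    [0,[0.04,0,0],0],
    [0,[0.045,0,0],0],
    [0,[0.05,0,0],0],
    [0,[0.053,0,0],0],
    [0,[0.055,0,0],0]
  ]
}}

```text
time_s: 18.17
tool_pos: [562.0, -91.2, 267.2]
eef_rot: [-3.141, -0.0, -0.127]
wrist_force: [-2.5, 0.1, 1.2]
opening: 0.004
finger_force: 0.8
```

Request:
{"fn": "jog_arm", "kwargs": {
  "rows": [
    [0,[0.002,0,0],0],
    [0,[0.004,0,0],0],
    [0,[0.006,0,0],0],
    [0,[0.008,0,0],0],
    [0,[0.01,0,0],0],
    [0,[0.012,0,0],0]
  ]
}}

```text
time_s: 18.67
tool_pos: [566.5, -91.8, 267.2]
eef_rot: [-3.141, 0.0, -0.127]
wrist_force: [-1.2, -0.4, 0.6]
opening: 0.009
finger_force: 0.8
```

Request:
{"fn": "jog_arm", "kwargs": {
  "rows": [
    [0,[0.002,0,0],0],
    [0,[0.004,0,0],0],
    [0,[0.006,0,0],0],
    [0,[0.008,0,0],0]
  ]
}}

```text
time_s: 19.0
tool_pos: [569.7, -92.2, 267.2]
eef_rot: [-3.141, 0.0, -0.127]
wrist_force: [-0.9, 1.1, -0.3]
opening: 0.004
finger_force: 0.8
```

Request:
{"fn": "jog_arm", "kwargs": {
  "rows": [
    [0,[0.002,0,0],0],
    [0,[0.004,0,0],0],
    [0,[0.004,0,0],0]
  ]
}}

```text
time_s: 19.25
tool_pos: [571.1, -92.4, 267.2]
eef_rot: [-3.141, 0.001, -0.126]
wrist_force: [-2.6, 0.5, 1.2]
opening: 0.004
finger_force: 1.2
```

Request:
{"fn": "jog_arm", "kwargs": {
  "rows": [
    [0,[0.002,0,0],0],
    [0,[0.004,0,0],0],
    [0,[0.004,0,0],0]
  ]
}}

```text
time_s: 19.5
tool_pos: [571.7, -92.4, 267.2]
eef_rot: [-3.141, 0.003, -0.126]
wrist_force: [-6.9, 0.2, 5.2]
opening: 0.004
finger_force: 3.2
```

Request:
{"fn": "jog_arm", "kwargs": {
  "rows": [
    [0,[0.002,0,0],0],
    [0,[0.003,0,0],0],
    [0,[0.003,0,0],0]
  ]
}}

```text
time_s: 19.75
tool_pos: [572.1, -92.5, 267.1]
eef_rot: [-3.141, 0.005, -0.126]
wrist_force: [-9.1, 0.6, 6.5]
opening: 0.006
finger_force: 4.5
```

Request:
{"fn": "jog_arm", "kwargs": {
  "rows": [
    [0,[-0.005,0,0],0],
    [0,[-0.015,0,0],0],
    [0,[-0.04,0,0],0],
    [0,[-0.1,0,0],0],
    [0,[-0.18,0,0],0],
    [0,[-0.2,0,0],0],
    [0,[-0.2,0,-0.08],0],
    [0,[-0.2,0,-0.18],0],
    [0,[-0.2,0,-0.25],0],
    [0,[-0.2,0,-0.25],0]
  ]
}}

```text
time_s: 20.58
tool_pos: [496.9, -83.4, 373.2]
eef_rot: [3.14, -0.012, -0.127]
wrist_force: [0.6, -0.4, -0.6]
opening: -0.0
finger_force: 0.0
```

```bash
python3 - <<'E'
from h import *
c,im=grab('wrist','w6.png');g=cv2.cvtColor(im,cv2.COLOR_RGB2GRAY)
s=env.sense();print(s['tool_pos'],s['wrist_force'])
ax=np.array([.992,-.126,0])
for u in (200,420):
    print(u)
    col=g[:300,u].astype(int);d=np.abs(np.diff(col))
    for v in np.where(d>12)[0]: print(v,col[v],col[v+1],'z124 %.1f z132 %.1f z104 %.1f'%tuple(unproj(c,u,v,z)@ax for z in (124,132,104)))
for n in ('wrist',):
  for k in ('stored_a_center','pad_top','drawer_handle'): print(k,[(np.round(r['bbox']),round(r['conf'],2)) for r in env.find_in(n,k)])
E
```

```text
[496.10185427 -83.18938804 370.67016119] [-0.85050208 -0.21494059 -0.63585395]
200
10 219 203 z124 629.1 z132 627.2 z104 633.9
11 203 171 z124 628.7 z132 626.8 z104 633.4
12 171 136 z124 628.2 z132 626.3 z104 632.9
13 136 119 z124 627.8 z132 625.9 z104 632.4
49 110 130 z124 611.2 z132 609.9 z104 614.4
50 130 154 z124 610.7 z132 609.5 z104 613.9
51 154 167 z124 610.3 z132 609.0 z104 613.4
79 194 160 z124 596.9 z132 596.1 z104 598.9
80 160 119 z124 596.4 z132 595.6 z104 598.4
99 108 136 z124 587.1 z132 586.6 z104 588.2
100 136 180 z124 586.6 z132 586.2 z104 587.7
101 180 207 z124 586.1 z132 585.7 z104 587.1
296 205 181 z124 477.1 z132 480.5 z104 468.7
297 181 152 z124 476.5 z132 479.8 z104 468.0
420
8 231 206 z124 630.1 z132 628.1 z104 634.9
9 206 162 z124 629.6 z132 627.7 z104 634.4
10 162 129 z124 629.2 z132 627.3 z104 633.9
11 129 111 z124 628.7 z132 626.8 z104 633.5
12 111 97 z124 628.3 z132 626.4 z104 633.0
99 70 95 z124 587.1 z132 586.7 z104 588.2
100 95 113 z124 586.6 z132 586.2 z104 587.7
176 142 170 z124 547.1 z132 548.1 z104 544.8
177 170 193 z124 546.6 z132 547.6 z104 544.2
stored_a_center [(array([150., 312.,  62.,  51.]), 0.82), (array([  0., 137.,  76.,  72.]), 0.76)]
pad_top []
drawer_handle [(array([  0.,   1., 640., 100.]), 0.77)]
```

Request:
{"fn": "jog_arm", "kwargs": {
  "rows": [
    [0,[0,0,0],0],
    [0,[0,0,0],0],
    [0,[0,0,0],0]
  ]
}}

```text
time_s: 21.03
tool_pos: [494.3, -82.6, 366.1]
eef_rot: [-3.141, 0.002, -0.127]
wrist_force: [-0.8, 0.4, 1.1]
opening: 0.003
finger_force: 0.0
```

```bash
python3 -c "
from plant import env
print(env.close_job())"
```

```text
the job is handed in; nothing more can be done
None
```

The squat jar was set down gently upright in the middle of the pad and the drawer slid slowly shut against its stop. The job is handed in at about 21 s; the jars were standing when last seen part-way in, but can't be seen with the drawer shut.

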